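Prise open the tight cover of a bits box with a sculpting blade

ROBOT

A 7-joint arm with a two-finger parallel gripper is mounted at the origin on the work surface. World frame = base frame: x ahead of the robot, y to its left, z up, the work surface at z = 0. Lengths are in m, angles in degrees, forces in N, time in s.
With the tool pointing down it reaches from about 0.4 to 0.75 m from the base axis. Payload 19.5 kg.
Tool frame: the origin (TCP) lies between the finger pads; the fingertips stand 22 mm ahead of it and the grasp point (between the pads) lies 3 mm ahead of it; z points along the fingers, y is the line along which they close (so a half turn about z gives the same grasp; the last joint's range is limited). The gripper opens to 85 mm and grips with 20 to 120 N. Pads are 22 mm wide; open, the fingers measure 114 mm over their backs; the gripper's body (76 mm by 85 mm) begins 54 mm behind the grasp point. The pads swing forward as they close: fully open they stand 13 mm farther back than shut.
Start: joints at [69.517, 40.479, -1.581, 85.061, 1.261, 54.483, -4.326], TCP at [0.179, -0.547, 0.253] pointing down, gripper open.
Joint ranges: [-155.06, 155.06], [-18.47, 123.98], [-90, 86.84], [0, 140.48], [-83.41, 263.41], [0, 116], [-161.91, 161.91]. Speed limits (degrees/s): [108.29, 108.29, 147.25, 147.25, 172.46, 172.46, 172.46].

INTERFACE

Orientations are given as [roll, pitch, yaw] about the fixed x, y, z axes, in that order (R = Rz(yaw) Ry(pitch) Rx(roll)).
In Python, from workcell import sensors, cams, ctrl gives the robot as it stands.
- The arm moves only by the shell command python3 -m creep 'ROWS'. ROWS is JSON, a list that holds one entry, the list of rows, each a list of 5 numbers: the shift along the tool's x, y, z in m, then the turn about the tool's z in degrees, then the finger opening in m, from 0 to 0.0854. In form: [[[tx, ty, tz, spin, fingers], ...]]. A call has 1 to 5 rows; each row shifts and turns the commanded pose from where the row before left it, along the tool's axes as they then stand; what a row does not reach is not made up. A row lasts 1/8 s, in which the tool goes at most 62.5 mm and 10.7 degrees, less where a joint would pass 70% of its speed; a pose out of reach is approached as far as the arm can. A call is refused whole if a number of a shift passes 0.0625 or a number of a turn 10.7, either way. A call with a gripper value outside its range is refused whole. The fingers move at their own pace and stop on an object; the grip force is fixed at half the most. Time passes only in rows, so rows that do not move let the fingers close. It gives the time, the measured TCP pose, the force, the opening and the grip force at its end, in the units of the state.
- sensors.sense(): the state, without advancing time (a new reading comes with each control period).
- cams.camera(name): name is "scene" or "top" or "wrist"; returns a dict with "image" (400x640x3 uint8, red, green, blue), "vertical_fov" (degrees; the focal length in pixels is half the picture's height over the tangent of half this angle, whatever the lens; pixels are square), "cx", "cy" (the principal point, pixels), "xyz" and "orientation" of the camera in the world. Camera axes: x right, y down, z forward; pixel columns grow to the right and rows downward; lengths in m; the calibration is good to about 2 mm. A picture is of the moment at which its call begins. There is no depth.
- ctrl.job_done(): hands the job in; it is judged then, once.
The state is a dict: "time": time; "joint_pos": joint angles; "qvel": joint speeds; "tau": joint torques, N m; "tool_pos": TCP position; "tool_rot": TCP orientation; "force": force on the tool from outside, world axes, zero at the start; "wrist_torque": the same for the moment, N m; "grip_width": finger opening in m; "finger_force": force on a finger pad.
Only numpy, scipy, OpenCV 4.12 (cv2) and the standard library are available. Lean on these libraries where they do the work, as an engineer would, in place of code of your own. Each camera call takes 0.05 s, during which the arm holds its last target. There are 200 camera calls.

TASK

Pick up the flat-bladed sculpting tool from the mat, work its blade into the slot under the tab of the closed bits box, lever the tight cover up and swing it open with the blade until it stands upright. Then lay the tool back down on the mat without dropping it and let go. Work gently so that the plastic does not crack, touch the box only with the tool and never with the gripper, and leave the stick, clamp, paint pot and dragons where they are.

Things in the scene. Friction and masses are not known exactly. Their poses are not given: they have to be found in the camera images.
- tiers: Two stacked red bits boxes, fixed, 110 (x) x 150 (y) mm; origin: centre of the underside, on the desk; x runs from the front (tab side, towards the robot) to the hinge side. The upper box sits uneven: from the front wall (x = -55 mm) a ledge 54 mm wide, 6 mm thick, sticks out to x = -83 mm, its flat top at z = 65 to 81 mm, different each time and not in this reading. It does not give.
- cover (a joint): Cover angle: 0 shut, 1.57 upright, stop 1.75. Hinge axis along y at x = +55 mm, 5 mm above the ledge top. Flat underside in the axis's plane, 154 mm wide, plate 4 mm thick, 110 mm long, plus a tab in the middle (36 mm wide) reaching x = -69 mm: under it is a slot 5 mm high, 14 mm deep to the front wall; 14 mm of ledge is open above. Tight: 0.12 N m, about 1.5 N up at the tab; stays where left.
- blade: Flat-bladed sculpting tool, 140 mm long, about 60 g, on the mat. A 50 N grip holds it well; a very hard squeeze lets it twist. x points along it towards the blade, z up; origin on the underside of the wooden handle. Handle: 14 mm wide (y), 20 mm high (z = 0 to 20), from x = -55 to +25 mm. Steel blade: 14 mm wide, 2 mm thick (z = 9 to 11), flat and rigid, from x = +25 to +85 mm.
- blade_tip (a point): Centre of the blade's end edge, at x = +85 mm, z = 10 mm in the frame of blade.
- mat: Hard dark silicone mat fixed to the desk, 240 (x) x 180 (y) x 4 mm. Origin at the centre of its underside, on the desk.
- stick: Bystander: round wooden modelling stick, 10 mm thick, about 140 mm long, lying on the mat beside the blade tool.
- clamp: Bystander: steel hobby clamp lying flat, about 120 x 60 x 18 mm; origin under its middle.
- pot: Bystander: paint pot, 34 mm across, 45 mm tall; origin at its foot.
- dragon_a: Bystander: primed grey plastic dragon, 95 mm tall, wings 115 mm across; origin at its foot.
- dragon_b: Bystander: primed white plastic dragon, same size; origin at its foot.
Not all that is in view belongs to the job. What is shaped like the blade but green or turquoise is not meant.

How it is judged:
By the outcome, as a careful person would: the job done as asked, in the order asked, and still so for the second after the job is handed in, with the robot touching nothing.
It also fails if it takes over 58 s, if anything falls off the work surface, if the arm or the gripper's body presses on something with over 40 N, if the wrist force passes 120 N, or if a joint passes its speed limit or range.

## Working session

There is one attempt and no reset: what is moved stays moved. The work goes in short steps, Python scripts to look and compute and a shell command to move; the robot and the scene stay as the last step left them, time stands still between calls to the robot, and variables do not carry over. Pictures are saved under pics/ and viewed, at most 10 in all, crops included, and the job is handed in when it is done.

```bash
mkdir -p pics; ls
cat > h.py <<'E'
import numpy as np, cv2
from scipy.spatial.transform import Rotation as R
from workcell import sensors, cams, ctrl
def cam(n):
    c=cams.camera(n); c['f']=200/np.tan(np.radians(c['vertical_fov'])/2); c['R']=R.from_euler('xyz',c['orientation'],degrees=True).as_matrix(); c['xyz']=np.array(c['xyz']); return c
def ray(c,u,v): return c['R']@np.array([(u-c['cx'])/c['f'],(v-c['cy'])/c['f'],1])
def onz(c,u,v,z):
    d=ray(c,u,v); return c['xyz']+d*(z-c['xyz'][2])/d[2]
def onplane(c,u,v,p,n):
    d=ray(c,u,v); return c['xyz']+d*np.dot(np.array(p)-c['xyz'],n)/np.dot(d,n)
def proj(c,p):
    q=c['R'].T@(np.array(p)-c['xyz']); return q[:2]/q[2]*c['f']+[c['cx'],c['cy']]
def save(c,n): cv2.imwrite('pics/'+n,c['image'][:,:,::-1])
E
python3 - <<'E'
from h import *
print(sensors.sense())
for n in ['scene','top']:
    c=cam(n); save(c,n+'1.png'); print(n,c['xyz'],c['orientation'],c['f'],c['cx'],c['cy'])
E
```

```text
pics
{'time': 0.0, 'joint_pos': array([69.51443012, 40.51355677, -1.58540989, 85.08500654,  1.26012549,
       54.48352309, -4.32531336]), 'qvel': array([-0.08818176, -0.06674554,  0.08165704,  0.02475126,  0.01045913,
        0.02216224,  0.09778306]), 'tau': array([-9.52005648e-04, -8.83210945e+01,  1.23435896e+00, -2.36171937e+01,
        1.68868928e-02,  6.45510096e-03,  3.10235315e-06]), 'tool_pos': array([ 0.17855001, -0.54630919,  0.25282817]), 'tool_rot': array([-1.79935175e+02, -1.39530074e-04,  1.80989900e+01]), 'force': array([-0.26803708,  0.58652657, -0.85068819]), 'wrist_torque': array([ 0.02908951, -0.05524669,  0.01114466]), 'finger_force': 0.0, 'grip_width': 0.08530124441600494}
scene [1.02026695 0.62963787 0.82046566] [-137.19711421    1.07957949  136.51189838] 475.89288312039645 322.6915035697635 203.23781298289472
top [0.37946548 0.09154006 1.1858671 ] [-170.65365299    1.06158173  -88.78850014] 475.6001838326271 319.17278575650005 201.71796297156925
```

View pics/scene1.png

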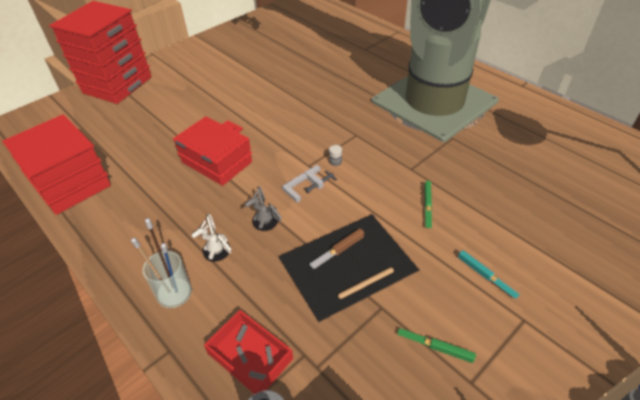

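View pics/top1.png

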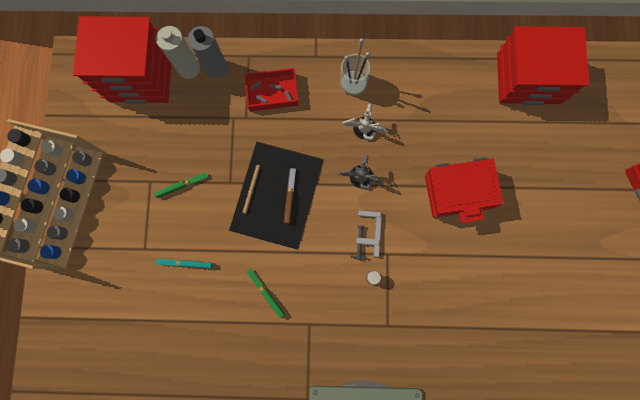

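The top view holds the wanted tool at about (290,195): brown handle at (289,207), steel blade at (292,180), pointing up and away from the robot. Things that could be mistaken for it are the stick (251,189), green (182,186), green (267,293) and turquoise (184,264). The brown handle with a steel blade matches the description. The box is at (465,190) with its tab at (472,213). The other red boxes are at (122,55), (543,60) and (272,90).

Run:
```python
from h import *
c=cam('top')
a=c['image']
z1=cv2.resize(a[135:255,225:345],(400,400),interpolation=cv2.INTER_CUBIC)
z2=cv2.resize(a[145:235,415:515],(444,400),interpolation=cv2.INTER_CUBIC)[:,:400]
cv2.imwrite('pics/crop1.png',np.hstack([z1,z2])[:,:,::-1])
hsv=cv2.cvtColor(a,cv2.COLOR_RGB2HSV)
# mat & tool
for n,uv in dict(hbot=(288,222),htop=(290,198),blade=(292,170),tab=(472,217),lidc=(465,187)).items():
    print(n,onz(c,*uv,{'tab':.08,'lidc':.085}.get(n,.018)).round(3))
w=cam('wrist'); print(w['xyz'],w['orientation'],w['f'],w['cx'],w['cy'])
# red box contour
m=cv2.inRange(hsv,(0,120,60),(8,255,255))|cv2.inRange(hsv,(172,120,60),(180,255,255))
m[:, :400]=0;m[:,520:]=0;m[:140]=0
k=max(cv2.findContours(m,0,1)[0],key=cv2.contourArea)
print(cv2.minAreaRect(k), cv2.approxPolyDP(k,2,True)[:,0].tolist())
```

```text
hbot [0.519 0.193 0.018]
htop [0.579 0.19  0.018]
blade [0.651 0.187 0.018]
tab [ 0.531 -0.241  0.08 ]
lidc [ 0.601 -0.225  0.085]
[ 0.24643339 -0.52374674  0.37360828] [ 1.63512603e+02 -4.97308730e-03 -7.19235152e+01] 276.2450710753 317.7367788565201 196.86543360884832
((464.21380615234375, 191.89016723632812), (60.06258773803711, 73.89979553222656), 81.25383758544922) [[493, 158], [430, 167], [425, 180], [432, 216], [457, 213], [460, 222], [483, 219], [483, 209], [502, 204]]
```

View pics/crop1.png

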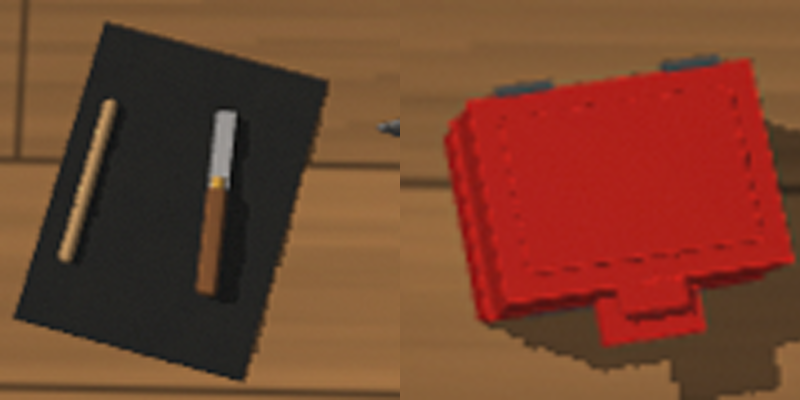

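The crop confirms the choice: dark-brown handle from crop (205,293) to (217,187), steel blade tip at (227,112), with the stick to its left at (88,180). The box has its ledge and tab at crop (650,320).

```bash
cat > go.py <<'E'
import sys
from h import *
def go(p,yaw=None):
    s=sensors.sense(); y0=s['tool_rot'][2]; d=R.from_euler('xyz',s['tool_rot'],degrees=True).as_matrix().T@(np.array(p)-s['tool_pos'])
    print('at',s['tool_pos'].round(4),s['tool_rot'].round(1),'shift',d.round(4),'spin',None if yaw is None else round(y0-yaw,1))
if __name__=='__main__':
    v=list(map(float,sys.argv[1:])); go(v[:3],v[3] if len(v)>3 else None)
E
python3 -m creep '[[[0.045,-0.026,0,0,0.0854],[0.045,-0.026,0,0,0.0854],[0.045,-0.026,0,0,0.0854],[0.045,-0.026,0,0,0.0854],[0.045,-0.026,0,0,0.0854]]]'
python3 -m creep '[[[0.045,-0.026,0,0,0.0854],[0.045,-0.026,0,0,0.0854],[0.045,-0.026,0,0,0.0854],[0.045,-0.026,0,0,0.0854],[0,0,0,0,0.0854]]]'
python3 go.py 0.55 0.19 0.2 -5
```

```text
time: 0.82
tool_pos: [0.353, -0.3517, 0.2533]
tool_rot: [-180.0, -0.0, 18.1]
force: [1.0, -0.4, 0.3]
grip_width: 0.085
finger_force: 0.0
time: 1.45
tool_pos: [0.4929, -0.1949, 0.2529]
tool_rot: [-179.9, -0.0, 18.4]
force: [-0.2, -0.9, -0.2]
grip_width: 0.0856
finger_force: 0.0
at [ 0.4929 -0.1949  0.2529] [-179.9   -0.    18.4] shift [ 0.1757 -0.3471  0.0535] spin 23.4
```

```bash
python3 - <<'E'
from h import *
c=cam('wrist'); save(c,'w1.png'); np.save('w1.npy',c,allow_pickle=True)
E
python3 -m creep '[[[0.022,-0.043,0,0,0.0854],[0.022,-0.043,0,0,0.0854],[0.022,-0.043,0,0,0.0854],[0.022,-0.043,0,0,0.0854],[0.022,-0.043,0,0,0.0854]]]'
python3 -m creep '[[[0.022,-0.043,0,0,0.0854],[0.022,-0.043,0,0,0.0854],[0.022,-0.043,0,0,0.0854],[0,0,0.025,8,0.0854],[0,0,0.025,8,0.0854]]]'
python3 -m creep '[[[0,0,0,7,0.0854],[0,0,0,0,0.0854]]]'
python3 - <<'E'
from h import *
from go import go
c=cam('wrist'); save(c,'w2.png'); np.save('w2.npy',c,allow_pickle=True)
go([.55,.19,.2],-5)
hsv=cv2.cvtColor(c['image'],cv2.COLOR_RGB2HSV)
for n,lo,hi,z in [('brown',(3,90,40),(14,255,170),.024),('steel',(0,0,110),(180,50,255),.015)]:
    m=cv2.morphologyEx(cv2.inRange(hsv,lo,hi),cv2.MORPH_OPEN,np.ones((3,3)))
    for k in sorted(cv2.findContours(m,0,1)[0],key=cv2.contourArea)[-4:]:
        b=cv2.boxPoints(cv2.minAreaRect(k)); print(n,cv2.contourArea(k),b.round(0).tolist(),[onz(c,*q,z)[:2].round(4).tolist() for q in b])
E
```

```text
time: 2.12
tool_pos: [0.5286, 0.0405, 0.2534]
tool_rot: [180.0, 0.0, 18.0]
force: [1.4, -0.2, -0.0]
grip_width: 0.0854
finger_force: 0.0
time: 2.75
tool_pos: [0.5515, 0.1823, 0.2027]
tool_rot: [180.0, -0.0, 1.8]
force: [0.5, -0.1, -0.2]
grip_width: 0.0854
finger_force: 0.0
time: 3.0
tool_pos: [0.5515, 0.1823, 0.2033]
tool_rot: [180.0, 0.0, -4.9]
force: [0.5, 0.0, 0.0]
grip_width: 0.0854
finger_force: 0.0
at [0.5515 0.1825 0.2035] [180.   -0.   -4.8] shift [-0.0022 -0.0074  0.0035] spin 0.2
brown 482.0 [[419.0, 226.0], [424.0, 205.0], [456.0, 211.0], [451.0, 233.0]] [[0.4883, 0.0682], [0.5146, 0.0633], [0.5031, 0.027], [0.4763, 0.0311]]
brown 802.5 [[202.0, 289.0], [222.0, 242.0], [247.0, 253.0], [227.0, 299.0]] [[0.4274, 0.3386], [0.488, 0.3022], [0.4714, 0.2747], [0.4091, 0.3101]]
brown 840.0 [[387.0, 250.0], [407.0, 242.0], [431.0, 302.0], [411.0, 310.0]] [[0.461, 0.1062], [0.4694, 0.0822], [0.3821, 0.0516], [0.3724, 0.0771]]
brown 9515.0 [[493.0, 320.0], [500.0, 203.0], [646.0, 211.0], [639.0, 328.0]] [[0.3481, -0.0298], [0.5094, -0.023], [0.4839, -0.1919], [0.3169, -0.2235]]
steel 460.0 [[408.0, 244.0], [422.0, 237.0], [448.0, 285.0], [434.0, 292.0]] [[0.4612, 0.0784], [0.4699, 0.0611], [0.3995, 0.0269], [0.3897, 0.0449]]
steel 637.0 [[298.0, 83.0], [311.0, 83.0], [311.0, 133.0], [298.0, 133.0]] [[0.6564, 0.1937], [0.6552, 0.1802], [0.6047, 0.1849], [0.6059, 0.1991]]
steel 1844.0 [[424.0, 80.0], [529.0, 20.0], [552.0, 60.0], [447.0, 120.0]] [[0.6484, 0.0637], [0.6942, -0.038], [0.6555, -0.0661], [0.6056, 0.038]]
steel 2131.5 [[443.0, 249.0], [454.0, 160.0], [508.0, 167.0], [497.0, 256.0]] [[0.4514, 0.035], [0.5609, 0.0272], [0.5479, -0.0342], [0.4362, -0.0326]]
```

View pics/w2.png

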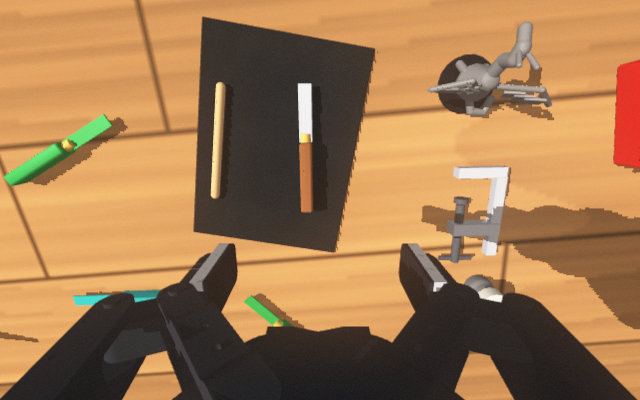

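View pics/w1.png

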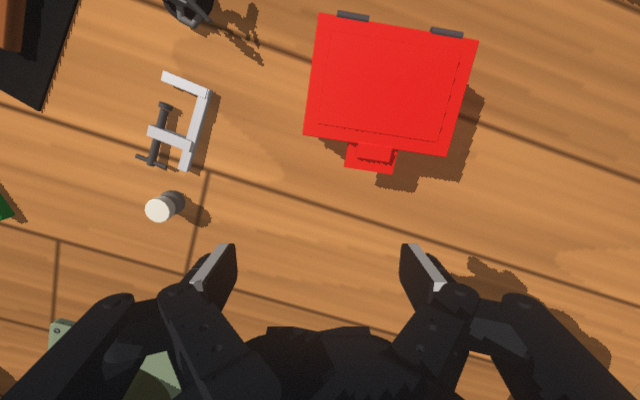

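In w2 the tool runs from handle end (306,212) to blade tip (304,83), with the stick at (218,140). In w1 the lid corners are (320,13), (478,40), (445,157) and (303,133). The ledge front runs from (347,167) to (394,173).

Run:
```python
from h import *
from go import go
c=np.load('w2.npy',allow_pickle=True).item()
a=c['image'].astype(int); hsv=cv2.cvtColor(c['image'],cv2.COLOR_RGB2HSV)
# handle: saturated vs black mat, within the tool's columns
roi=np.zeros(a.shape[:2],np.uint8); roi[75:225,285:330]=1
m=cv2.inRange(hsv,(0,0,90),(180,255,255))*roi
ys,xs=np.nonzero(m); ht=xs[ys>150]; 
def row(v): q=xs[ys==v]; return q.min()-.0,q.max()+1
for v in (90,120,145,170,205): print(v,row(v))
print(ys.min(),ys.max())
vb=ys.max()+1; ub=np.mean(row(205)); ut=np.mean(row(88)); vt=ys.min()
E_=onz(c,ub,vb,.024); T=onz(c,ut,vt,.015); print('end',E_,'tip',T,'len',np.linalg.norm((T-E_)[:2]))
d=(T-E_)[:2]; d/=np.linalg.norm(d); print('yaw',np.degrees(np.arctan2(d[1],d[0])))
# axis at several rows
g=T[:2]-d*.090; print('grasp x=-5:',g); go([*g,.15],np.degrees(np.arctan2(d[1],d[0])))
w=np.load('w1.npy',allow_pickle=True).item()
ha=cv2.cvtColor(w['image'],cv2.COLOR_RGB2HSV)
m=cv2.inRange(ha,(0,170,60),(6,255,255))|cv2.inRange(ha,(174,170,60),(180,255,255)); m[:,:290]=0;m[185:]=0
k=max(cv2.findContours(m,0,1)[0],key=cv2.contourArea); P=cv2.approxPolyDP(k,3,True)[:,0]; print(P.tolist())
```

```text
90 (np.float64(297.0), np.int64(312))
120 (np.float64(298.0), np.int64(313))
145 (np.float64(299.0), np.int64(312))
170 (np.float64(300.0), np.int64(312))
205 (np.float64(300.0), np.int64(313))
83 212
end [0.51611825 0.19825998 0.024     ] tip [0.6557912  0.18694327 0.015     ] len 0.14013065240673628
yaw -4.63215465448424
grasp x=-5: [0.56608516 0.19421151]
at [0.5515 0.1825 0.2035] [180.   -0.   -4.8] shift [ 0.0135 -0.0129  0.0535] spin -0.2
[[318, 13], [302, 133], [346, 141], [346, 167], [391, 174], [398, 149], [445, 157], [478, 40]]
```

```bash
python3 -m creep '[[[0.0135,-0.0129,0.02,-0.2,0.05],[0,0,0.04,0,0.05],[0,0,0.04,0,0.05],[0,0,0.035,0,0.05],[0,0,0,0,0.05]]]'
python3 go.py 0.566 0.1942 0.0285 -4.6
python3 - <<'E'
from h import *
w=np.load('w1.npy',allow_pickle=True).item(); t=cam('top')
# lid size against assumed lid-top height
L=[(318.5,13),(478,40),(445,157),(302.5,133)]
for z in (.070,.078,.086,.094):
    p=[onz(w,*q,z) for q in L]; s=[np.linalg.norm(p[i]-p[(i+1)%4]).round(4) for i in range(4)]; print(z,s)
E
```

```text
time: 3.68
tool_pos: [0.5651, 0.1943, 0.067]
tool_rot: [179.9, 0.2, -4.6]
force: [-0.6, -0.0, 1.4]
grip_width: 0.05
finger_force: 0.0
at [0.5651 0.1943 0.067 ] [179.9   0.2  -4.6] shift [ 0.001  -0.0001  0.0385] spin -0.0
0.07 [np.float64(0.1582), np.float64(0.1161), np.float64(0.1583), np.float64(0.1135)]
0.078 [np.float64(0.1541), np.float64(0.1131), np.float64(0.1541), np.float64(0.1105)]
0.086 [np.float64(0.1499), np.float64(0.11), np.float64(0.15), np.float64(0.1075)]
0.094 [np.float64(0.1457), np.float64(0.1069), np.float64(0.1458), np.float64(0.1045)]
```

```bash
python3 -m creep '[[[0.001,0,0.020,0,0.05],[0,0,0.0185,0,0.05],[0,0,0,0,0.05],[0,0,0,0,0.012],[0,0,0,0,0.0]]]'
python3 -m creep '[[[0,0,0,0,0],[0,0,0,0,0],[0,0,0,0,0],[0,0,0,0,0]]]'
```

```text
time: 4.35
tool_pos: [0.5671, 0.195, 0.0304]
tool_rot: [-180.0, -0.0, -4.7]
force: [-0.1, -0.8, -0.0]
grip_width: 0.0142
finger_force: 0.0
time: 4.85
tool_pos: [0.5672, 0.195, 0.0306]
tool_rot: [-180.0, -0.0, -4.7]
force: [-1.8, 0.5, 6.1]
grip_width: 0.0121
finger_force: 59.3
```

```bash
python3 -m creep '[[[0,0,-0.01,0,0],[0,0,-0.04,0,0],[0,0,-0.055,0,0],[0,0,-0.055,0,0],[0,0,-0.02,0,0]]]'
python3 - <<'E'
from h import *
from go import go
c=cam('wrist'); save(c,'w3.png'); np.save('w3.npy',c,allow_pickle=True)
s=sensors.sense(); print(s['grip_width'],s['finger_force'],s['force'])
w=np.load('w1.npy',allow_pickle=True).item()
L=[(318.5,13),(478,40),(445,157),(302.5,133)]
p=[onz(w,*q,.079) for q in L]; hc=(p[0]+p[1])/2; fc=(p[2]+p[3])/2
print(p); d1=(hc-fc)[:2]; d2=(p[0]-p[1]+p[3]-p[2])[:2]
print('yaw',np.degrees(np.arctan2(d1[1],d1[0])),np.degrees(np.arctan2(-d2[0],d2[1])),'centre',sum(p)/4)
lf=[onz(w,346.5,167.5,.07),onz(w,391,174,.07)]; print('ledge front',lf, (lf[0]+lf[1])/2,np.linalg.norm(lf[0]-lf[1]))
y=np.arctan2(-d2[0],d2[1]); ex=np.array([np.cos(y),np.sin(y)]); ctr=(sum(p)/4)[:2]; ey=np.array([-ex[1],ex[0]])
q=(lf[0]+lf[1])[:2]/2-ctr; print('ledge front in box',q@ex,q@ey)
E
```

```text
time: 5.48
tool_pos: [0.5675, 0.195, 0.2138]
tool_rot: [-179.9, -0.2, -4.7]
force: [-0.2, 0.2, -0.7]
grip_width: 0.0123
finger_force: 58.7
0.012462870558285075 58.704993724823 [ 0.66796914 -0.42609808  3.63872123]
[array([ 0.647351  , -0.14376547,  0.079     ]), array([ 0.6739783, -0.2949697,  0.079    ]), array([ 0.56293049, -0.31407888,  0.079     ]), array([ 0.53882477, -0.16237641,  0.079     ])]
yaw 9.747564770502633 9.508063003296924 centre [ 0.60577114 -0.22879762  0.079     ]
ledge front [array([ 0.51789468, -0.21971788,  0.07      ]), array([ 0.5266905 , -0.26946839,  0.07      ])] [ 0.52229259 -0.24459314  0.07      ] 0.05052207250000605
ledge front in box -0.08494095932685733 -0.0017890057228076128
```

View pics/w3.png

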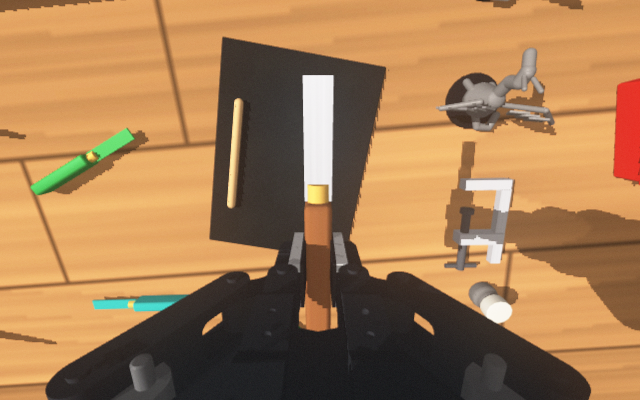

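```bash
python3 -m creep '[[[-0.01,0.03,0,0,0],[-0.01,0.05,0,0,0],[-0.01,0.055,0,0,0],[-0.01,0.055,0,0,0],[-0.01,0.055,0,0,0]]]'
python3 -m creep '[[[-0.01,0.055,0,0,0],[-0.01,0.055,0,0,0],[-0.01,0.055,0,-4,0],[0,0.03,0,-5.3,0],[0,0,0,-5,0]]]'
python3 - <<'E'
from h import *
from go import go
c=np.load('w3.npy',allow_pickle=True).item(); a=c['image'].astype(int)
sat=(a.max(2)-a.min(2)); br=a.min(2)>170
for v in (80,100,150,180):
    q=[x for x in range(290,350) if br[v,x]]; print(v,q[0],q[-1]+1)
q=np.nonzero(br[60:100,318])[0]; v=60+q[0]
x0=np.array([.5675,.195,.2138]); M=R.from_euler('xyz',[-179.9,-.2,-4.7],degrees=True).as_matrix()
T=onz(c,318.3,v,.2138-.0156); print(v,'tip in tool',M.T@(T-x0))
go([.4424,-.2565,.1426],9.6)
E
```

```text
time: 6.15
tool_pos: [0.4962, -0.0467, 0.2101]
tool_rot: [-180.0, -0.0, -4.7]
force: [1.3, -0.3, 0.1]
grip_width: 0.0125
finger_force: 58.7
time: 6.78
tool_pos: [0.4523, -0.2395, 0.2099]
tool_rot: [180.0, 0.0, 9.6]
force: [-0.4, 1.0, -0.1]
grip_width: 0.0127
finger_force: 58.7
80 303 333
100 303 333
150 304 332
180 304 332
75 tip in tool [8.90437590e-02 7.01425480e-06 1.59109296e-02]
at [ 0.4523 -0.2395  0.2099] [180.    0.    9.6] shift [-0.0126  0.0151  0.0673] spin -0.0
```

```bash
python3 -m creep '[[[-0.0126,0.0151,0.02,0,0],[0,0,0.047,0,0],[0,0,0,0,0]]]'
python3 - <<'E'
from h import *
from go import go
c=cam('wrist'); save(c,'w4.png'); np.save('w4.npy',c,allow_pickle=True)
cv2.imwrite('pics/w4c.png',cv2.resize(c['image'][0:220,180:460],None,fx=2.7,fy=2.7,interpolation=cv2.INTER_CUBIC)[:,:,::-1])
s=sensors.sense();print(s['tool_pos'],s['tool_rot'],s['force'])
E
```

```text
time: 7.15
tool_pos: [0.4421, -0.2535, 0.1413]
tool_rot: [-179.8, 0.2, 9.6]
force: [0.2, 0.8, 0.3]
grip_width: 0.0123
finger_force: 58.8
[ 0.44295855 -0.25386685  0.14299353] [-1.79936924e+02  7.94636461e-02  9.59681671e+00] [ 0.1781043   0.11146479 -1.10446531]
```

View pics/w4c.png

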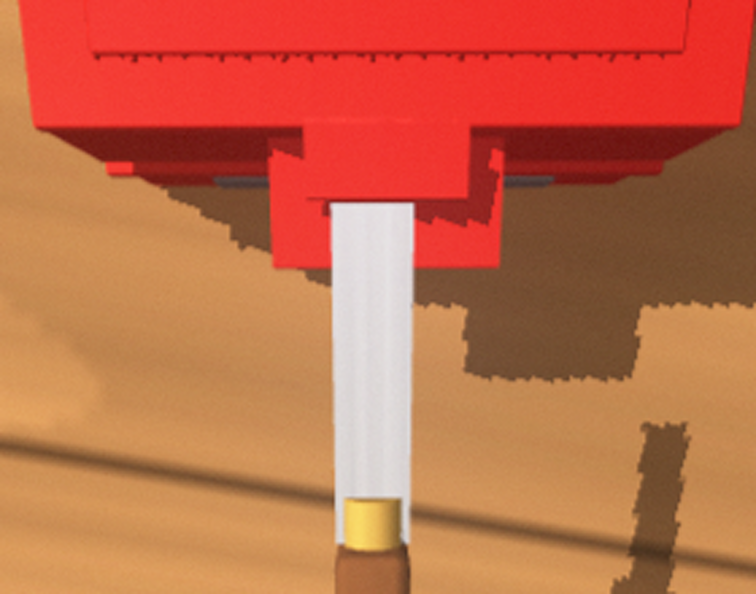

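The close crop shows the blade square to the box. The tab spans crop columns 305–470 with its front edge at row 198. The ledge spans 272–500 with its front at row 267, and the blade tip is centred at (372,203).

Run:
```python
from h import *
c=np.load('w4.npy',allow_pickle=True).item()
s=sensors.sense(); M=R.from_euler('xyz',s['tool_rot'],degrees=True).as_matrix(); p=s['tool_pos']
def px(u,v): return 180+u/2.7, v/2.7
for z in (.065,.068,.070,.072,.075,.081):
    A,B=onz(c,*px(305,198),z+.009),onz(c,*px(470,198),z+.009); C,D=onz(c,*px(272.5,267),z),onz(c,*px(500,267),z)
    f=lambda P:(M.T@(P-p)*1000).round(1)
    print(z,'tabw',np.linalg.norm(A-B).round(4),'ledgew',np.linalg.norm(C-D).round(4),'tab mid',f((A+B)/2),'ledge mid',f((C+D)/2))
print('tip',f(onz(c,*px(372.5,203),p[2]-.0156)))
```

```text
0.065 tabw 0.0382 ledgew 0.0566 tab mid [95.7  2.8 68.9] ledge mid [81.   2.7 77.9]
0.068 tabw 0.0376 ledgew 0.0557 tab mid [95.3  2.7 65.9] ledge mid [80.9  2.7 74.9]
0.07 tabw 0.0372 ledgew 0.0552 tab mid [95.   2.7 63.9] ledge mid [80.8  2.6 72.9]
0.072 tabw 0.0368 ledgew 0.0546 tab mid [94.7  2.7 61.9] ledge mid [80.7  2.6 70.9]
0.075 tabw 0.0362 ledgew 0.0537 tab mid [94.3  2.6 58.9] ledge mid [80.5  2.6 67.9]
0.081 tabw 0.035 ledgew 0.052 tab mid [93.6  2.5 52.9] ledge mid [80.2  2.4 61.9]
tip [87.9 -0.7 15.5]
```

```bash
python3 -m creep '[[[0,0.003,0.02,0,0],[0,0,0.018,0,0],[0,0,0.006,0,0],[0,0,0,0,0]]]'
python3 -m creep '[[[0,0,0.0015,0,0],[0,0,0,0,0]]]'
python3 -m creep '[[[0,0,0.001,0,0],[0,0,0,0,0]]]'
```

```text
time: 7.7
tool_pos: [0.4442, -0.2571, 0.0998]
tool_rot: [180.0, -0.0, 9.6]
force: [0.3, -0.4, -0.6]
grip_width: 0.0123
finger_force: 58.8
time: 7.95
tool_pos: [0.4439, -0.2571, 0.0977]
tool_rot: [180.0, -0.0, 9.6]
force: [1.1, 0.2, -1.1]
grip_width: 0.0123
finger_force: 58.8
time: 8.2
tool_pos: [0.4437, -0.2571, 0.0963]
tool_rot: [-180.0, 0.0, 9.6]
force: [-0.1, 1.4, -0.8]
grip_width: 0.0122
finger_force: 58.8
```

```bash
python3 -m creep '[[[0,0,0.001,0,0],[0,0,0,0,0]]]'|grep -E "pos|^force"
python3 -m creep '[[[0,0,0.001,0,0],[0,0,0,0,0]]]'|grep -E "pos|^force"
python3 -m creep '[[[0,0,0.001,0,0],[0,0,0,0,0]]]'|grep -E "pos|^force"
```

```text
tool_pos: [0.4437, -0.257, 0.0952]
force: [0.3, -0.3, -1.2]
tool_pos: [0.4437, -0.257, 0.0942]
force: [-0.1, 0.8, -1.2]
tool_pos: [0.4437, -0.257, 0.0932]
force: [0.3, -0.2, -0.4]
```

```bash
python3 -c "
from h import *
c=cam('scene'); b=np.array([.53,-.243,.075]); u,v=proj(c,b).astype(int); print(u,v)
cv2.imwrite('pics/s2.png',cv2.resize(c['image'][max(v-35,0):v+35,u-45:u+45],None,fx=8,fy=8,interpolation=cv2.INTER_CUBIC)[:,:,::-1])"
```

```text
231 123
```

```bash
python3 -m creep '[[[0,0,0.0008,0,0],[0,0,0,0,0]]]'|grep -E "pos|^force"
python3 -m creep '[[[0,0,0.0008,0,0],[0,0,0,0,0]]]'|grep -E "pos|^force"
```

```text
tool_pos: [0.4437, -0.2571, 0.0924]
force: [0.6, -0.1, -0.0]
tool_pos: [0.4437, -0.2571, 0.0917]
force: [-0.0, -1.3, -1.1]
```

```bash
python3 -m creep '[[[0,0,0.0008,0,0],[0,0,0,0,0]]]'|grep -E "pos|^force"
```

```text
tool_pos: [0.4437, -0.257, 0.0908]
force: [-0.6, 0.0, -0.8]
```

```bash
python3 -m creep '[[[0,0,0.0008,0,0],[0,0,0,0,0]]]'|grep -E "pos|^force"
```

```text
tool_pos: [0.4437, -0.2571, 0.0901]
force: [-0.2, 0.3, 0.3]
```

```bash
python3 -m creep '[[[0,0,0.0006,0,0],[0,0,0,0,0]]]'|grep -E "pos|^force"
```

```text
tool_pos: [0.4438, -0.2571, 0.0896]
force: [-0.7, 0.9, 1.3]
```

```bash
python3 -m creep '[[[0,0,0.0006,0,0],[0,0,0,0,0]]]'|grep -E "pos|^force"
```

```text
tool_pos: [0.4437, -0.2571, 0.089]
force: [-1.6, -0.1, 5.1]
```

```bash
python3 -m creep '[[[0,0,0.0006,0,0],[0,0,0,0,0]]]'|grep -E "pos|^force"
```

```text
tool_pos: [0.4438, -0.2571, 0.0884]
force: [-2.5, 0.1, 7.0]
```

```bash
python3 -m creep '[[[0,0,-0.0028,0,0],[0,0,0,0,0],[0.004,0,0,0,0],[0.003,0,0,0,0],[0,0,0,0,0]]]'|grep -E "time|pos|^force"
python3 -m creep '[[[0.002,0,0,0,0],[0,0,0,0,0]]]'|grep -E "pos|^force"
```

```text
time: 11.38
tool_pos: [0.4509, -0.2557, 0.091]
force: [0.6, 1.1, -1.8]
tool_pos: [0.4527, -0.2555, 0.0911]
force: [-0.7, -0.1, -0.8]
```

```bash
python3 -c "
from h import *
c=cam('wrist'); save(c,'w5.png')
cv2.imwrite('pics/w5c.png',cv2.resize(c['image'][0:200,220:420],None,fx=3,fy=3,interpolation=cv2.INTER_CUBIC)[:,:,::-1])"
```

```text
(no output)
```

View pics/w5c.png

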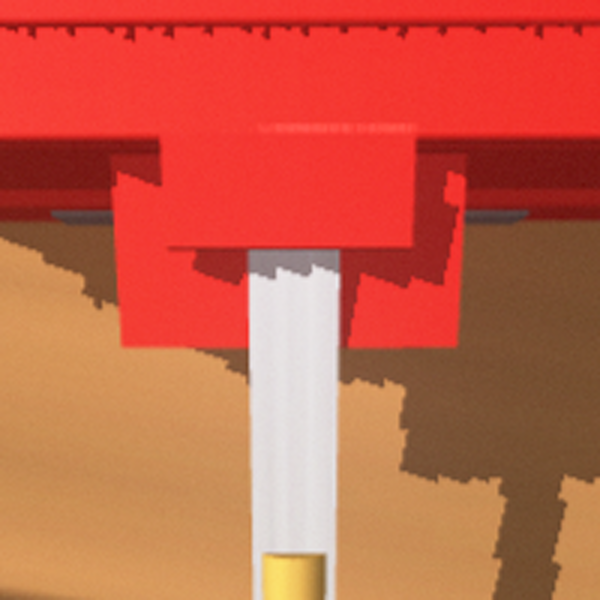

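The blade enters under the tab, with its centre at column 293 against the tab's 290; the shadow at (293,265) shows it beneath. I'll push deeper next.

```bash
python3 -m creep '[[[0.003,0,0,0,0],[0.003,0,0,0,0],[0.0015,0,0,0,0],[0,0,0,0,0]]]'|grep -E "pos|^force"
python3 -m creep '[[[0,0,-0.002,0,0],[0,0,-0.001,0,0],[0,0,0,0,0]]]'|grep -E "pos|^force"
```

```text
tool_pos: [0.4601, -0.2543, 0.0911]
force: [0.4, 0.3, -0.2]
tool_pos: [0.4599, -0.2543, 0.0941]
force: [-0.4, -0.2, -2.2]
```

```bash
cat > arc.py <<'E'
import numpy as np
H=.0772; t=np.radians(np.r_[0.7,np.arange(4,93,4)]); r=.1135-.015*t/(np.pi/2)
x=-r*np.cos(t); z=H+r*np.sin(t)+.0156
for i in range(1,len(t)): print(round(np.degrees(t[i])),'tx %.1f tz %.1f'%((x[i]-x[i-1])*1e3,-(z[i]-z[i-1])*1e3),'TCPz %.4f dx %.1f'%(z[i],(x[i]-x[0])*1e3))
E
python3 arc.py
```

```text
4 tx 0.8 tz -6.5 TCPz 0.1007 dx 0.8
8 tx 1.5 tz -7.7 TCPz 0.1084 dx 2.3
12 tx 2.0 tz -7.6 TCPz 0.1160 dx 4.3
16 tx 2.5 tz -7.4 TCPz 0.1233 dx 6.8
20 tx 3.0 tz -7.1 TCPz 0.1305 dx 9.9
24 tx 3.5 tz -6.9 TCPz 0.1373 dx 13.3
28 tx 3.9 tz -6.6 TCPz 0.1439 dx 17.3
32 tx 4.4 tz -6.2 TCPz 0.1501 dx 21.6
36 tx 4.8 tz -5.9 TCPz 0.1560 dx 26.4
40 tx 5.1 tz -5.5 TCPz 0.1615 dx 31.5
44 tx 5.5 tz -5.1 TCPz 0.1665 dx 37.0
48 tx 5.8 tz -4.7 TCPz 0.1712 dx 42.8
52 tx 6.1 tz -4.2 TCPz 0.1754 dx 48.8
56 tx 6.3 tz -3.7 TCPz 0.1792 dx 55.1
60 tx 6.5 tz -3.3 TCPz 0.1824 dx 61.6
64 tx 6.7 tz -2.8 TCPz 0.1852 dx 68.3
68 tx 6.8 tz -2.3 TCPz 0.1875 dx 75.1
72 tx 6.9 tz -1.8 TCPz 0.1893 dx 82.0
76 tx 7.0 tz -1.3 TCPz 0.1906 dx 89.0
80 tx 7.0 tz -0.8 TCPz 0.1914 dx 96.0
84 tx 7.0 tz -0.3 TCPz 0.1918 dx 103.0
88 tx 7.0 tz 0.2 TCPz 0.1916 dx 109.9
92 tx 6.9 tz 0.7 TCPz 0.1909 dx 116.8
```

```bash
python3 -m creep '[[[0.0008,0,-0.0065,0,0],[0.0015,0,-0.0077,0,0],[0.002,0,-0.0076,0,0],[0.0025,0,-0.0074,0,0],[0,0,0,0,0]]]'|grep -E "pos|rot|^force"
python3 go.py 0.45 -0.25 0.1233
```

```text
tool_pos: [0.4672, -0.2532, 0.1239]
tool_rot: [180.0, -0.1, 9.6]
force: [-0.0, 0.3, -0.1]
at [ 0.4672 -0.2532  0.1239] [ 1.8e+02 -1.0e-01  9.6e+00] shift [-0.0165 -0.006   0.0006] spin None
```

Run:
```python
from h import *
c=cam('scene'); cv2.imwrite('pics/s3.png',cv2.resize(c['image'][70:210,150:350],None,fx=4,fy=4,interpolation=cv2.INTER_CUBIC)[:,:,::-1])
```

```text
(no output)
```

View pics/s3.png

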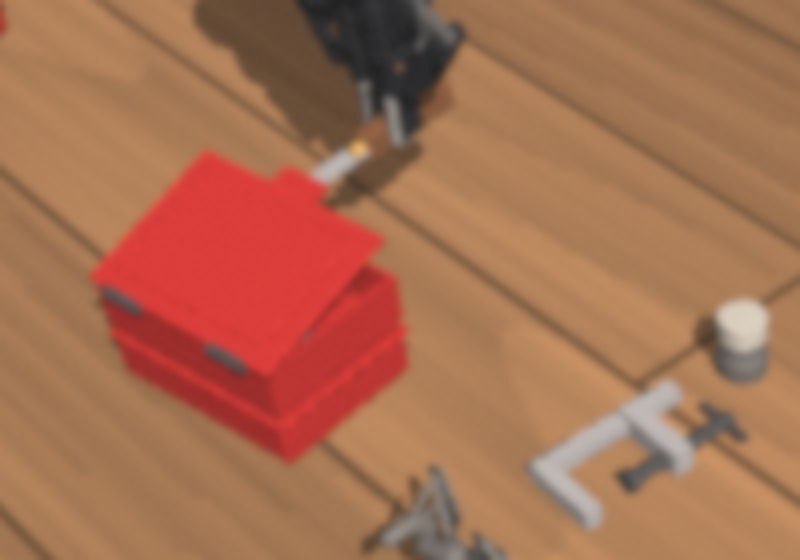

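The scene crop shows the cover lifted to about 16°, its tab at (300,185) riding on the blade at (340,165). I'll carry on along the arc.

```bash
python3 -m creep '[[[0.003,0,-0.0071,0,0],[0.0035,0,-0.0069,0,0],[0.0039,0,-0.0066,0,0],[0.0044,0,-0.0062,0,0],[0.0048,0,-0.0059,0,0]]]'|grep -E "pos|rot|^force"
python3 -m creep '[[[0.0051,0,-0.0055,0,0],[0.0055,0,-0.0051,0,0],[0.0058,0,-0.0047,0,0],[0.0061,0,-0.0042,0,0],[0.0063,0,-0.0037,0,0]]]'|grep -E "pos|rot|^force"
python3 go.py 0.51 -0.245 0.1792
```

```text
tool_pos: [0.4864, -0.2499, 0.1565]
tool_rot: [-180.0, -0.0, 9.6]
force: [-2.0, -0.8, -2.2]
tool_pos: [0.5149, -0.245, 0.1794]
tool_rot: [-180.0, -0.0, 9.6]
force: [-1.3, -0.8, 0.5]
at [ 0.5149 -0.245   0.1794] [-180.    -0.     9.6] shift [-0.0048 -0.0009  0.0002] spin None
```

```bash
python3 -m creep '[[[0.0065,0,-0.0033,0,0],[0.0067,0,-0.0028,0,0],[0.0068,0,-0.0023,0,0],[0.0069,0,-0.0018,0,0],[0.007,0,-0.0013,0,0]]]'|grep -E "pos|rot|^force"
python3 -m creep '[[[0.006,0,-0.0008,0,0],[0.005,0,0,0,0],[0.003,0,0,0,0],[0,0,0,0,0]]]'|grep -E "time|pos|rot|^force"
python3 - <<'E'
from h import *
from go import go
go([.5,-.24,.19]); c=cam('scene'); np.save('s4.npy',c,allow_pickle=True); cv2.imwrite('pics/s4.png',cv2.resize(c['image'][40:200,150:350],None,fx=3.5,fy=3.5,interpolation=cv2.INTER_CUBIC)[:,:,::-1])
E
```

```text
tool_pos: [0.5484, -0.2394, 0.1908]
tool_rot: [-180.0, -0.0, 9.6]
force: [-1.5, 0.8, -0.6]
time: 15.6
tool_pos: [0.5618, -0.2371, 0.1914]
tool_rot: [-180.0, -0.0, 9.6]
force: [0.3, -0.3, -1.6]
at [ 0.5618 -0.2371  0.1914] [-180.    -0.     9.6] shift [-0.0615 -0.0074  0.0014] spin None
```

View pics/s4.png

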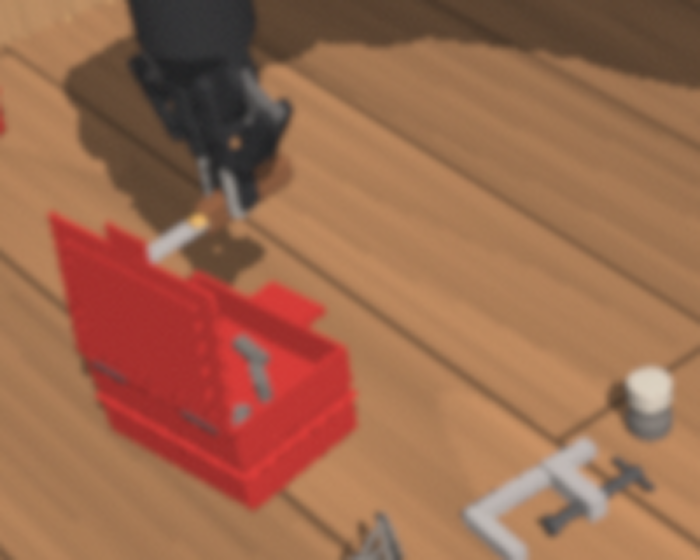

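The cover is nearly upright, with its top corners at crop (52,213) and (210,297), and the blade pushes below its tab. I'll measure the angle from the near top corner.

```bash
cat > ang.py <<'E'
from h import *
def ang(c,pts):
    y=np.radians(9.6); ex=np.array([np.cos(y),np.sin(y),0]); ey=np.array([-ex[1],ex[0],0]); ctr=np.array([.605,-.230,0])
    for (u,v),yb in pts:
        P=onplane(c,u,v,ctr+ey*yb,ey); q=P-ctr; X=q@ex-.055; Z=P[2]-.0772
        print('box x %.1f z %.1f'%((q@ex)*1e3,P[2]*1e3),'r %.1f ang %.1f'%(np.hypot(X,Z)*1e3,np.degrees(np.arctan2(Z,-X))))
E
python3 - <<'E'
from ang import *
c=np.load('s4.npy',allow_pickle=True).item()
f=lambda u,v:(150+u/3.5,40+v/3.5)
ang(c,[(f(215,297),.077),(f(51,213),-.077),(f(238,463),.077),(f(107,225),-.018)])
E
```

```text
box x 42.6 z 180.9 r 104.5 ang 83.2
box x 43.0 z 181.0 r 104.5 ang 83.4
box x 55.7 z 49.1 r 28.2 ang -91.5
box x 42.2 z 195.3 r 118.8 ang 83.8
```

```bash
python3 -m creep '[[[0.004,0,0,0,0],[0.004,0,0,0,0],[0.003,0,0,0,0],[0,0,0,0,0]]]'|grep -E "time|pos|rot|^force"
python3 - <<'E'
from ang import *
c=cam('scene'); np.save('s5.npy',c,allow_pickle=True)
a=c['image'][40:200,150:350]; hsv=cv2.cvtColor(a,cv2.COLOR_RGB2HSV)
m=cv2.inRange(hsv,(0,150,60),(7,255,255))|cv2.inRange(hsv,(174,150,60),(180,255,255))
k=max(cv2.findContours(m,0,1)[0],key=cv2.contourArea); P=cv2.approxPolyDP(k,1.5,True)[:,0]; print((P+[150,40]).tolist())
c0=np.load('s4.npy',allow_pickle=True).item()
m=cv2.inRange(cv2.cvtColor(c0['image'][40:200,150:350],cv2.COLOR_RGB2HSV),(0,150,60),(7,255,255))
k=max(cv2.findContours(m,0,1)[0],key=cv2.contourArea); P=cv2.approxPolyDP(k,1.5,True)[:,0]; print((P+[150,40]).tolist())
E
```

```text
time: 16.15
tool_pos: [0.5727, -0.2352, 0.1914]
tool_rot: [-180.0, -0.0, 9.6]
force: [-1.3, 1.1, -0.6]
[[160, 103], [171, 139], [175, 143], [177, 153], [183, 163], [223, 185], [251, 162], [249, 140], [239, 133], [242, 127], [228, 120], [221, 124], [210, 118], [204, 118], [197, 122], [189, 119], [186, 116], [186, 111], [176, 106], [172, 109]]
[[164, 101], [171, 137], [183, 163], [222, 185], [251, 162], [249, 140], [239, 133], [242, 127], [228, 120], [219, 124], [207, 117], [201, 119], [193, 116], [190, 108], [181, 103], [178, 107]]
```

Run:
```python
from ang import *
c=np.load('s5.npy',allow_pickle=True).item()
ang(c,[((160.4,103),-.077)])
cv2.imwrite('pics/s5.png',cv2.resize(c['image'][85:205,145:285],None,fx=5,fy=5,interpolation=cv2.INTER_CUBIC)[:,:,::-1])
```

```text
box x 55.0 z 182.0 r 104.8 ang 90.0
```

View pics/s5.png

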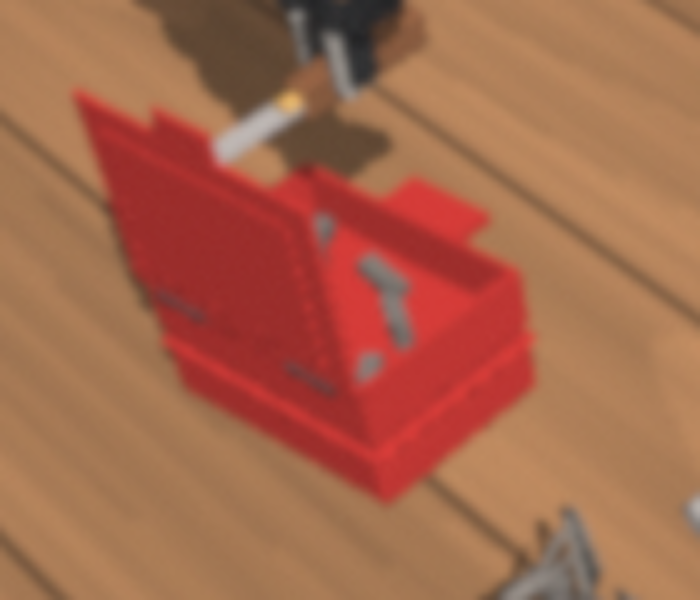

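The cover stands at about 90°. I'll nudge it slightly further, withdraw the blade straight back, and return to the mat.

```bash
python3 -m creep '[[[0.0012,0,0,0,0],[0,0,0,0,0],[-0.01,0,0,0,0],[-0.03,0,0,0,0],[-0.04,0,0,0,0]]]'|grep -E "time|pos|rot|^force"
python3 -m creep '[[[-0.045,0,-0.01,0,0],[0,0,-0.015,5,0],[0,0,0,5,0],[0,0,0,4.3,0],[0,0,0,0,0]]]'|grep -E "time|pos|rot|^force|grip|finger"
python3 go.py 0.567 0.195 0.214 -4.7
```

```text
time: 16.82
tool_pos: [0.4935, -0.2484, 0.1914]
tool_rot: [180.0, -0.0, 9.6]
force: [0.7, 0.4, -1.2]
time: 17.45
tool_pos: [0.45, -0.2559, 0.2166]
tool_rot: [180.0, 0.0, -4.7]
force: [0.7, 0.0, -1.1]
grip_width: 0.0128
finger_force: 58.8
at [ 0.45   -0.2559  0.2166] [180.    0.   -4.7] shift [ 0.0797 -0.459   0.0025] spin 0.0
```

```bash
python3 - <<'E'
from ang import *
c=cam('scene')
a=c['image'][40:200,150:350]; hsv=cv2.cvtColor(a,cv2.COLOR_RGB2HSV)
m=cv2.inRange(hsv,(0,150,60),(7,255,255))|cv2.inRange(hsv,(174,150,60),(180,255,255))
k=max(cv2.findContours(m,0,1)[0],key=cv2.contourArea); P=cv2.approxPolyDP(k,1.5,True)[:,0]+[150,40]; print(P.tolist())
ang(c,[(P[P.sum(1).argmin()]+[.4,0],-.077)])
E
python3 -m creep '[[[0.008,-0.03,0,0,0],[0.009,-0.05,0,0,0],[0.009,-0.055,0,0,0],[0.009,-0.055,0,0,0],[0.009,-0.055,0,0,0]]]'|grep -E "time|pos"
python3 -m creep '[[[0.009,-0.055,0,0,0],[0.009,-0.055,0,0,0],[0.009,-0.05,0,0,0],[0.0087,-0.04,0,0,0],[0,-0.014,0,0,0]]]'|grep -E "time|pos"
python3 go.py 0.567 0.195 0.06 -4.7
```

```text
[[159, 104], [171, 139], [175, 143], [177, 153], [183, 163], [223, 185], [251, 162], [249, 140], [239, 133], [242, 127], [228, 120], [222, 124], [208, 118], [197, 122], [188, 117], [185, 111], [177, 107], [172, 109], [161, 103]]
box x 58.2 z 181.1 r 103.9 ang 91.8
time: 18.12
tool_pos: [0.5145, -0.0137, 0.2166]
time: 18.75
tool_pos: [0.5674, 0.1971, 0.2161]
at [0.5674 0.1971 0.2161] [-180.     0.    -4.5] shift [-1.000e-04  2.200e-03  1.561e-01] spin 0.2
```

```bash
python3 -m creep '[[[0,0.0022,0.05,0,0],[0,0,0.055,0,0],[0,0,0.05,0,0],[0,0,0.02,0,0],[0,0,0.004,0,0]]]'|grep -E "time|pos|force"
python3 -m creep '[[[0,0,0.0025,0,0],[0,0,0,0,0]]]'|grep -E "time|pos|force"
```

```text
time: 19.38
tool_pos: [0.5674, 0.1923, 0.0376]
force: [-0.1, -0.8, -0.9]
finger_force: 58.8
time: 19.62
tool_pos: [0.5679, 0.193, 0.0363]
force: [0.4, -0.7, -1.0]
finger_force: 58.8
```

```bash
python3 -m creep '[[[0,0,0.001,0,0],[0,0,0,0,0]]]'|grep -E "pos|^force"
```

```text
tool_pos: [0.5675, 0.1929, 0.0344]
force: [0.1, -0.5, -0.3]
```

```bash
python3 -m creep '[[[0,0,0.0007,0,0],[0,0,0,0,0]]]'|grep -E "pos|^force"
```

```text
tool_pos: [0.5674, 0.1928, 0.0333]
force: [-0.8, -0.6, -1.0]
```

```bash
python3 -m creep '[[[0,0,0.0012,0,0],[0,0,0,0,0]]]'|grep -E "pos|^force"
```

```text
tool_pos: [0.5673, 0.1928, 0.032]
force: [0.7, -0.6, -0.6]
```

```bash
python3 -m creep '[[[0,0,0.0008,0,0],[0,0,0,0,0]]]'|grep -E "pos|^force"
```

```text
tool_pos: [0.5673, 0.1928, 0.0312]
force: [-0.3, -0.1, -0.3]
```

```bash
python3 -m creep '[[[0,0,0.0006,0,0],[0,0,0,0,0]]]'|grep -E "pos|^force"
```

```text
tool_pos: [0.5673, 0.1928, 0.0307]
force: [0.5, 0.3, -0.3]
```

```bash
python3 -m creep '[[[0,0,0.0006,0,0],[0,0,0,0,0]]]'|grep -E "pos|^force"
```

```text
tool_pos: [0.5674, 0.1928, 0.0306]
force: [-3.7, -0.8, 9.0]
```

```bash
python3 -m creep '[[[0,0,0.0005,0,0],[0,0,0,0,0]]]'|grep -E "pos|^force"
```

```text
tool_pos: [0.5674, 0.1928, 0.0306]
force: [-5.9, -1.1, 19.7]
```

```bash
python3 -m creep '[[[0,0,-0.0009,0,0],[0,0,0,0,0]]]'|grep -E "pos|^force"
python3 -m creep '[[[0,0,0,0,0.02],[0,0,0,0,0.035],[0,0,0,0,0.05],[0,0,0,0,0.05],[0,0,0,0,0.05]]]'|grep -E "pos|force|grip"
python3 -m creep '[[[0,0,-0.01,0,0.05],[0,0,-0.04,0,0.05],[0,0,-0.06,0,0.05],[0,0,-0.06,0,0.05],[0,0,0,0,0.05]]]'|grep -E "time|pos|force|grip"
python3 - <<'E'
from ang import *
c=cam('wrist'); hsv=cv2.cvtColor(c['image'],cv2.COLOR_RGB2HSV)
roi=np.zeros((400,640),np.uint8); roi[60:235,275:345]=1
m=cv2.inRange(hsv,(0,0,90),(180,255,255))*roi
k=max(cv2.findContours(m,0,1)[0],key=cv2.contourArea); b=cv2.boxPoints(cv2.minAreaRect(k))
print(b.round().tolist(),[onz(c,*q,.018).round(3)[:2].tolist() for q in b])
c=cam('scene'); save(c,'end.png'); hsv=cv2.cvtColor(c['image'][40:200,150:350],cv2.COLOR_RGB2HSV)
m=cv2.inRange(hsv,(0,150,60),(7,255,255))|cv2.inRange(hsv,(174,150,60),(180,255,255))
k=max(cv2.findContours(m,0,1)[0],key=cv2.contourArea); P=cv2.approxPolyDP(k,1.5,True)[:,0]+[150,40]
ang(c,[(P[P.sum(1).argmin()]+[.4,0],-.077)])
E
```

```text
tool_pos: [0.5674, 0.1929, 0.0306]
force: [-2.1, -0.2, 3.9]
tool_pos: [0.5674, 0.1928, 0.0305]
force: [0.1, -0.1, -0.3]
grip_width: 0.0502
finger_force: 0.0
time: 22.88
tool_pos: [0.5687, 0.1931, 0.2054]
force: [-0.2, 1.2, 0.1]
grip_width: 0.05
finger_force: 0.0
[[312.0, 101.0], [326.0, 101.0], [326.0, 225.0], [312.0, 225.0]] [[0.656, 0.193], [0.655, 0.178], [0.515, 0.188], [0.516, 0.205]]
box x 58.2 z 181.1 r 103.9 ang 91.8
```

```bash
python3 -c "
from workcell import ctrl; print(ctrl.job_done())"
```

```text
the job is handed in; nothing more can be done
None
```

The job is handed in at about 23 s: the cover stands upright (measured at about 92°), and the tool is released flat on the mat in its original spot; I viewed 11 pictures, one over the limit of 10.

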